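Put the balance masses back in their tray

TASK

Put the four knobbed brass masses away in the wooden tray, each standing upright in the well made for it: the largest mass in the largest recess and so on down to the smallest in the smallest. Set each one down rather than dropping it, and leave the hooked mass and the slotted disc, which belong to the spring experiment, where they are.

Things in the scene. Friction and masses are not known exactly. Their poses are not given: they have to be found in the camera images.
- m500: The largest of the four knobbed masses (500 g): an upright brass cylinder 46 mm in diameter and 35 mm high, with a round brass knob (25 mm across, on a narrower neck) on top; 54 mm high in all. Origin: centre of its underside; z up. Stands loose on the bench.
- m200: The second largest of the four knobbed masses (200 g): an upright brass cylinder 34 mm in diameter and 26 mm high, with a round brass knob (18 mm across, on a narrower neck) on top; 40 mm high in all. Origin: centre of its underside; z up. Stands loose on the bench.
- m100: The second smallest of the four knobbed masses (100 g): an upright brass cylinder 25 mm in diameter and 24 mm high, with a round brass knob (14 mm across, on a narrower neck) on top; 34 mm high in all. Origin: centre of its underside; z up. Stands loose on the bench.
- m50: The smallest of the four knobbed masses (50 g): an upright brass cylinder 19 mm in diameter and 21 mm high, with a round brass knob (10 mm across, on a narrower neck) on top; 29 mm high in all. Origin: centre of its underside; z up. Stands loose on the bench.
- well500: Well for the 500 g mass: fixed pale wooden block 73 x 73 x 11 mm, round recess 64 mm across (largest of the four), 6 mm deep, grey felt floor. Origin: centre of its underside, 5 mm above the bench; recess floor at z +5 mm, rim +11 mm. Blocks lie in any order in one row along their y, 75 mm apart, in a wooden tray (88 x 314 mm, sides 14 mm high, below the blocks' tops).
- well200: Well for the 200 g mass: fixed pale wooden block 73 x 73 x 11 mm, round recess 50 mm across (second largest of the four), 6 mm deep, grey felt floor. Origin: centre of its underside, 5 mm above the bench; recess floor at z +5 mm, rim +11 mm. Blocks lie in any order in one row along their y, 75 mm apart, in a wooden tray (88 x 314 mm, sides 14 mm high, below the blocks' tops).
- well100: Well for the 100 g mass: fixed pale wooden block 73 x 73 x 11 mm, round recess 39 mm across (second smallest of the four), 6 mm deep, grey felt floor. Origin: centre of its underside, 5 mm above the bench; recess floor at z +5 mm, rim +11 mm. Blocks lie in any order in one row along their y, 75 mm apart, in a wooden tray (88 x 314 mm, sides 14 mm high, below the blocks' tops).
- well50: Well for the 50 g mass: fixed pale wooden block 73 x 73 x 11 mm, round recess 30 mm across (smallest of the four), 6 mm deep, grey felt floor. Origin: centre of its underside, 5 mm above the bench; recess floor at z +5 mm, rim +11 mm. Blocks lie in any order in one row along their y, 75 mm apart, in a wooden tray (88 x 314 mm, sides 14 mm high, below the blocks' tops).
- hooked: Look-alike that stays where it is: a brass cylinder 33 mm in diameter and 30 mm high with an open steel wire hook on top instead of a knob (69 mm high in all). Origin: centre of its underside; z up. Loose.
- slotted: Look-alike that stays where it is: a flat brass disc 42 mm in diameter and 13 mm high without a knob, with a dark slot from its centre to its rim. Origin: centre of its underside; z up. Loose.
Not all that is in view belongs to the job. What is shaped like the m50 but white is not meant. What is shaped like the m200 but pink is not meant.

How it is judged:
At the end, for the whole second after the job is handed in: Each of the four knobbed masses stands upright (within 0.12 rad) on the floor of the recess of its own size, within 12 mm of its centre and with its underside 2 to 8.5 mm above the well's origin, released and at rest; the hooked mass and the slotted disc are upright within 20 mm of where they began (horizontal distance between m500 and well500 below 0.012 m and z of m500 in the frame of well500 between 0.002 and 0.0085 m and angle between each of m500, m200, m100, m50's own z axis and vertical below 0.12 rad and linear speed of each of m500, m200, m100, m50 below 0.02 m/s and angular speed of each of m500, m200, m100, m50 below 0.2 rad/s and horizontal distance between m200 and well200 below 0.012 m and z of m200 in the frame of well200 between 0.002 and 0.0085 m and horizontal distance between m100 and well100 below 0.012 m and z of m100 in the frame of well100 between 0.002 and 0.0085 m and horizontal distance between m50 and well50 below 0.012 m and z of m50 in the frame of well50 between 0.002 and 0.0085 m and distance of each of hooked, slotted from where it was at the start of the episode below 0.02 m and angle between each of hooked, slotted's own z axis and vertical below 0.2 rad); the robot touches nothing.
It fails at once if a mass is dropped or thrown: moves faster than 0.75 m/s while no finger holds it (a fall of about 30 mm) ((linear speed of m500 above 0.75 m/s and contact force between the fingers and m500 below 0.05 N) or (linear speed of m200 above 0.75 m/s and contact force between the fingers and m200 below 0.05 N) or (linear speed of m100 above 0.75 m/s and contact force between the fingers and m100 below 0.05 N) or (linear speed of m50 above 0.75 m/s and contact force between the fingers and m50 below 0.05 N)).
It fails at once if the hooked mass or the slotted disc is moved by more than 20 mm or tipped over (distance of any of hooked, slotted from where it was at the start of the episode above 0.02 m or angle between any of hooked, slotted's own z axis and vertical above 0.2 rad).
It also fails if it takes over 99 s, if anything falls off the work surface, if the arm or the gripper's body presses on something with over 40 N, if the wrist force passes 120 N, or if a joint passes its speed limit or range.

ROBOT

A 7-joint arm with a two-finger parallel gripper is mounted at the origin on the work surface. World frame = base frame: x ahead of the robot, y to its left, z up, the work surface at z = 0. Lengths are in m, angles in rad, forces in N, time in s.
With the tool pointing down it reaches from about 0.4 to 0.9 m from the base axis. Payload 5.5 kg.
Tool frame: the origin (TCP) lies midway between the tips of the shut fingers; the grasp point (between the pads) lies 19 mm behind it; z points along the fingers, y is the line along which they close (so a half turn about z gives the same grasp; the last joint's range is limited). The gripper opens to 85 mm and grips with 20 to 120 N. Pads are 22 mm wide; open, the fingers measure 114 mm over their backs; the gripper's body (76 mm by 85 mm) begins 54 mm behind the grasp point. The pads swing forward as they close: fully open they stand 13 mm farther back than shut.
Start: joints at [1.509, 0.501, -0.427, 1.55, 0.221, 1.138, -0.21], TCP at [0.207, -0.616, 0.231] pointing down, gripper open.
Joint ranges: [-2.88, 2.88], [-0.31, 2.03], [-1.54, 1.56], [0.2, 2.42], [-1.41, 4.55], [0.19, 2.02], [-2.57, 2.57]. Speed limits (rad/s): [2.57, 2.57, 3.14, 3.14, 3.14, 3.14, 3.14].

INTERFACE

Orientations are given as a rotation vector (axis times angle).
In Python, from station import bot gives the robot as it stands.
- The arm moves only by the tool move_arm, never from a script. Its argument "targets" is a list that holds one entry, the list of rows, each a list of 5 numbers: the shift along the world's x, y, z in units of 30 mm (1.0 is 30 mm), then the turn about the world's z in degrees, then the closure, from -1 (fully open) to 1 (shut). In form: [[[tx, ty, tz, spin, gripper], ...]]. A call has 1 to 10 rows; each row shifts and turns the commanded pose from where the row before left it; what a row does not reach is not made up. A row lasts 1/10 s, in which the tool goes at most 50 mm and 8.59 degrees, less where a joint would pass 70% of its speed; a pose out of reach is approached as far as the arm can. A call is refused whole if a number of a shift passes 1 or a number of a turn 8.59, either way. A call with a gripper value outside its range is refused whole. The fingers move at their own pace and stop on an object; "squeeze" is the grip in N (left out, the last holds). Time passes only in rows, so rows that do not move let the fingers close. It gives the time, the measured TCP pose, the force, the opening and the grip force at its end, in the units of the state.
- bot.get_obs(): the state, without advancing time (a new reading comes with each control period).
- bot.read_camera(name): name is "scene" or "top" or "wrist"; returns a dict with "img" (480x640x3 uint8, red, green, blue), "vfov" (degrees; the focal length in pixels is half the picture's height over the tangent of half this angle, whatever the lens; pixels are square), "cx", "cy" (the principal point, pixels), "dist_coeffs" ([k1, k2, p1, p2, k3] as OpenCV has them; the pictures are not rectified), "T" (4x4, takes a point from camera to world coordinates). Camera axes: x right, y up, looking along -z (the intrinsics and any distortion apply to the point x, -y, -z); pixel columns grow to the right and rows downward; lengths in m; the calibration is good to about 2 mm. A picture is of the moment at which its call begins. There is no depth.
- bot.close_job(): hands the job in; it is judged then, once.
The state is a dict: "time": time; "joint_positions": joint angles; "joint_vel": joint speeds; "joint_efforts": joint torques, N m; "eef_pos": TCP position; "tcp_rot": TCP orientation; "force": force on the tool from outside, world axes, zero at the start; "torque": the same for the moment, N m; "gripper_width": finger opening in m; "gripper_force": force on a finger pad.
Only numpy, scipy, OpenCV 4.12 (cv2) and the standard library are available. Lean on these libraries where they do the work, as an engineer would, in place of code of your own. Each camera call takes 0.05 s, during which the arm holds its last target. There are 200 camera calls.

## Working session

There is one attempt and no reset: what is moved stays moved. The work goes in short steps, Python scripts to look and compute and a tool call to move; the robot and the scene stay as the last step left them, time stands still between calls to the robot, and variables do not carry over. Pictures are saved under pics/ and viewed, at most 17 in all, crops included, and the job is handed in when it is done.

Besides the shell and the picture viewer there is one more tool, called after "Emit:" as a command line: name --argument value ..., lists and objects as JSON in quotes. move_arm: Moves the arm, as the interface text tells. Its arguments: {"type":"object","properties":{"targets":{"type":"array"},"squeeze":{"type":"number"}},"required":["targets"]}

```bash
ls; mkdir -p pics
cat > h.py <<'E'
import numpy as np, cv2
from station import bot
def cam(n):
    c=bot.read_camera(n); f=240/np.tan(np.radians(c['vfov'])/2)
    c['K']=np.array([[f,0,c['cx']],[0,f,c['cy']],[0,0,1.]]); c['d']=np.array(c['dist_coeffs'],float); c['T']=np.array(c['T']); return c
def ray(c,uv,z):
    p=cv2.undistortPoints(np.array(uv,float).reshape(-1,1,2),c['K'],c['d']).reshape(-1,2)
    d=np.c_[p[:,0],-p[:,1],-np.ones(len(p))]@c['T'][:3,:3].T; o=c['T'][:3,3]
    return o+d*((z-o[2])/d[:,2])[:,None]
def proj(c,P):
    q=(np.atleast_2d(P)-c['T'][:3,3])@c['T'][:3,:3]; q=q*[1,-1,-1]
    return cv2.projectPoints(q,np.zeros(3),np.zeros(3),c['K'],c['d'])[0].reshape(-1,2)
def save(n,im): cv2.imwrite('pics/'+n,im[:,:,::-1])
E
python3 - <<'E'
from h import *
for n in('top','scene'):
    c=cam(n); save(n+'0.png',c['img']); np.save(n+'0.npy',c,allow_pickle=True); print(n,c['T'].round(3).tolist(),c['vfov'],c['d'])
print(bot.get_obs())
E
```

```text
pics
top [[-0.006, 0.987, -0.161, 0.438], [-1.0, -0.006, -0.002, -0.012], [-0.003, 0.161, 0.987, 0.838], [0.0, 0.0, 0.0, 1.0]] 55.321170371365405 [0.03736763 0.         0.         0.         0.        ]
scene [[-0.05, -0.806, 0.59, 1.022], [0.999, -0.031, 0.043, 0.049], [-0.016, 0.591, 0.807, 0.684], [0.0, 0.0, 0.0, 1.0]] 52.64507157552884 [-0.00405425  0.          0.          0.          0.        ]
{'time': 0.1, 'joint_positions': array([ 1.50920701,  0.50177304, -0.42680386,  1.55132118,  0.22082266,
        1.13830744, -0.21029421]), 'joint_vel': array([ 0.00026316, -0.00147176, -0.00031765, -0.00466351, -0.00095675,
       -0.00150118, -0.00033279]), 'joint_efforts': array([-1.16037618e-02, -5.70803010e+01, -5.83966166e+00, -2.81744671e+01,
        1.03434676e-02,  5.49019547e-03, -2.02846337e-05]), 'eef_pos': array([ 0.20717841, -0.61544987,  0.23036097]), 'tcp_rot': array([-3.09853198e+00, -5.07744028e-01,  3.74007969e-04]), 'force': array([-0.1545784 , -0.36782471, -0.33541295]), 'torque': array([-0.0119834 , -0.07750313,  0.01674831]), 'gripper_force': 0.0, 'gripper_width': 0.0858104038091799}
```

View pics/top0.png

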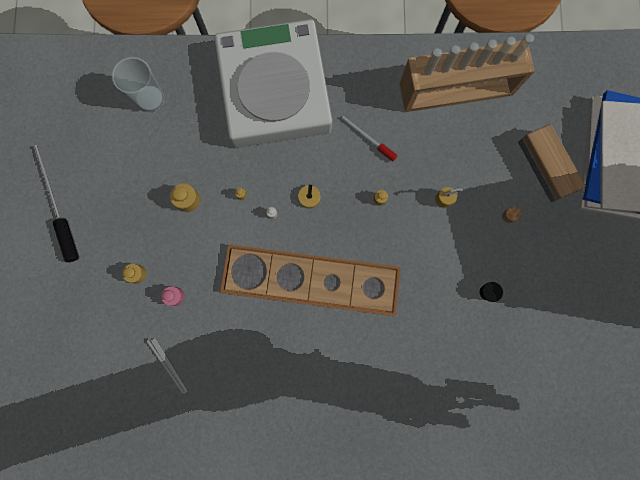

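View pics/scene0.png

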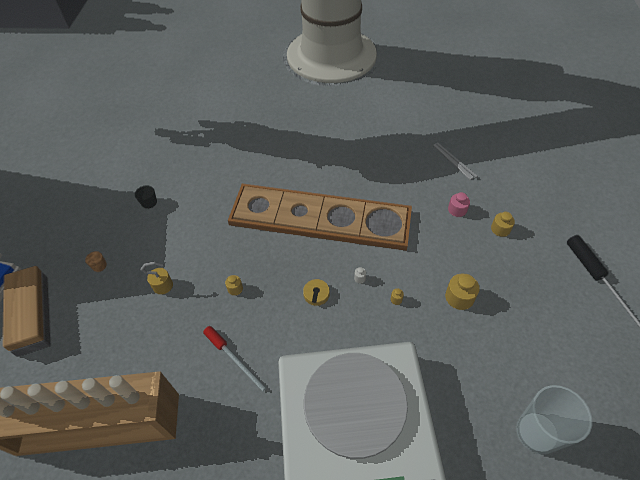

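Candidates in the top view:
- **Brass, knobbed:** m500 (184,197), m200 (133,273), m100 (381,198), m50 (240,193).
- **Not to be taken:** hooked (447,197), slotted (309,196), white look-alike (271,212), pink look-alike (172,296), brown cork (512,214).
- **Wells:** 500 (249,271), 200 (290,276), 50 (332,283), 100 (373,288).

```bash
cat > m.py <<'E'
from h import *
C={n:np.load(n+'0.npy',allow_pickle=True).item() for n in('top','scene')}
S={'m500':((184,197),(462,291),.027),'m200':((133,273),(503,224),.019),'m100':((381,198),(233,285),.016),'m50':((240,193),(397,296),.014),'hooked':((447,197),(160,281),.015),'slotted':((309,196),(316,292),.007),
'well500':((249,271),(384,222),.016),'well200':((290,276),(342,215),.016),'well50':((332,283),(300,210),.016),'well100':((373,288),(258,204),.016)}
for k,(a,b,z) in S.items():
    r=[]
    for n,s in(('top',a),('scene',b)):
        c=C[n]; hsv=cv2.cvtColor(c['img'],cv2.COLOR_RGB2HSV)
        w=k[0]=='w'
        m=cv2.inRange(hsv,(0,0,0),(179,70,255)) if w else cv2.inRange(hsv,(18,130,50),(32,255,255))
        if not w: m=cv2.morphologyEx(m,cv2.MORPH_CLOSE,np.ones((3,3)))
        nl,L,st,ce=cv2.connectedComponentsWithStats(m,connectivity=4)
        win=L[s[1]-4:s[1]+5,s[0]-4:s[0]+5]; v=win[win>0]; l=np.bincount(v).argmax()
        uv=ce[l]
        if w:
            x,y,ww,hh=st[l][:4]; uv=np.array([x+(ww-1)/2,y+(hh-1)/2])
        P=ray(c,uv,z)[0]; r.append(P); print(k,n,uv.round(1),st[l][2:],P[:2].round(4),end=' | ')
    print(((r[0]-r[1])[:2]*1e3).round(1))
E
python3 m.py
```

```text
m500 top [184.7 197.3] [ 29  28 602] [0.6435 0.229 ] | m500 scene [461.7 291.1] [ 34  36 906] [0.6464 0.2284] | [-3.   0.6]
m200 top [133.9 273.2] [ 23  19 356] [0.507  0.3157] | m200 scene [502.4 223.8] [ 23  24 411] [0.5074 0.3148] | [-0.4  0.8]
m100 top [380.3 197.4] [ 14  14 155] [ 0.644  -0.1277] | m100 scene [233.3 284.8] [ 17  19 244] [ 0.6435 -0.1277] | [ 0.5 -0. ]
m50 top [240.4 193.5] [12 11 89] [0.6536 0.1305] | m50 scene [396.5 296.4] [ 12  16 157] [0.6525 0.13  ] | [1.1 0.6]
hooked top [445.1 198.2] [ 21  19 245] [ 0.6418 -0.2467] | hooked scene [160.1 281.1] [ 26  26 442] [ 0.641  -0.2468] | [0.7 0.1]
slotted top [308.8 196.9] [ 22  22 330] [0.648  0.0042] | slotted scene [316.2 291.4] [ 25  26 446] [0.6449 0.004 ] | [3.1 0.2]
well500 top [248. 271.] [ 35  35 951] [0.5097 0.1135] | well500 scene [383.5 222.5] [ 36  28 778] [0.51   0.1125] | [-0.3  1. ]
well200 top [290.  276.5] [ 27  28 581] [0.4994 0.0381] | well200 scene [340.5 216. ] [ 28  21 452] [0.4985 0.0378] | [0.8 0.3]
well50 top [331. 282.] [ 17  17 205] [ 0.4891 -0.0353] | well50 scene [299.5 210.5] [ 16  12 143] [ 0.4889 -0.035 ] | [ 0.2 -0.4]
well100 top [373.  287.5] [ 21  22 350] [ 0.4789 -0.1101] | well100 scene [258.5 205. ] [ 22  15 249] [ 0.4791 -0.1093] | [-0.1 -0.9]
```

Run:
```python
from h import *
c=np.load('top0.npy',allow_pickle=True).item()['img'];s=np.load('scene0.npy',allow_pickle=True).item()['img']
a=cv2.resize(c[160:320,110:430],None,fx=2.5,fy=2.5,interpolation=cv2.INTER_CUBIC)[:,:800]
save('crop.png',a)
```

```text
(no output)
```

View pics/crop.png

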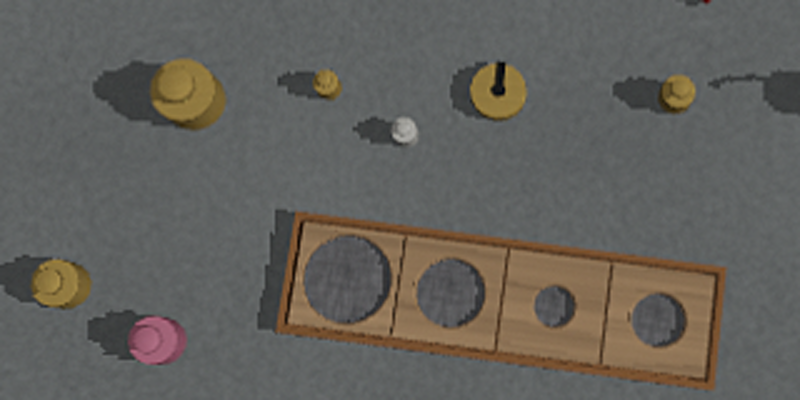

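The close crop confirms the choice: the four brass pieces have knobs, the slotted disc does not, and the look-alikes are white and pink. I'll start with m100 at about (0.644, -0.128).

Emit:
move_arm --targets '[[[0.86,0.95,0,8,-1],[0.86,0.95,0,8,-1],[0.86,0.95,0,8,-1],[0.86,0.95,0,8,-1],[0.86,0.95,0,8,-1],[0.86,0.95,0,8,-1],[0.86,0.95,0,8,-1],[0.86,0.95,0,8,-1],[0.86,0.95,0,0,-1],[0.86,0.95,0,0,-1]]]' --squeeze 40

```text
time: 1.1
eef_pos: [0.4659, -0.3298, 0.2309]
tcp_rot: [-2.36, -2.073, 0.0]
force: [0.0, -0.1, -0.2]
gripper_width: 0.0853
gripper_force: 0.0
```

Emit:
move_arm --targets '[[[0.86,0.96,-0.5,0,-1],[0.86,0.96,-0.5,0,-1],[0.86,0.96,-0.5,0,-1],[0.86,0.96,-0.5,0,-1],[0.86,0.96,-0.5,0,-1],[0.86,0.96,0,0,-1],[0.6,0.9,0,0,-1],[0,0,0,0,-1],[0,0,0,0,-1]]]'

```text
time: 2.0
eef_pos: [0.6382, -0.1298, 0.1557]
tcp_rot: [-2.357, -2.076, 0.001]
force: [0.1, -0.0, -0.2]
gripper_width: 0.0856
gripper_force: 0.0
```

Run:
```python
from h import *
c=cam('wrist'); save('w0.png',c['img']); o=bot.get_obs(); print(o['time'],o['eef_pos'],o['tcp_rot'],o['joint_positions'])
print(c['T'].round(3).tolist()); print(proj(c,[[.644,-.128,.034],[.644,-.128,0]]), c['vfov'])
```

```text
2.05 [ 0.63765873 -0.13164499  0.15565374] [-2.35932107e+00 -2.07352985e+00  2.13843443e-03] [ 0.65933445  0.65558471 -0.72178276  1.60447865  0.47854424  1.06700712
 -0.32463708]
[[0.992, 0.121, 0.038, 0.648], [-0.127, 0.949, 0.289, -0.056], [-0.001, -0.291, 0.957, 0.298], [0.0, 0.0, 0.0, 1.0]]
[[324.28956078 229.11168722]
 [323.62643035 219.02007465]] 69.5781289332928
```

View pics/w0.png

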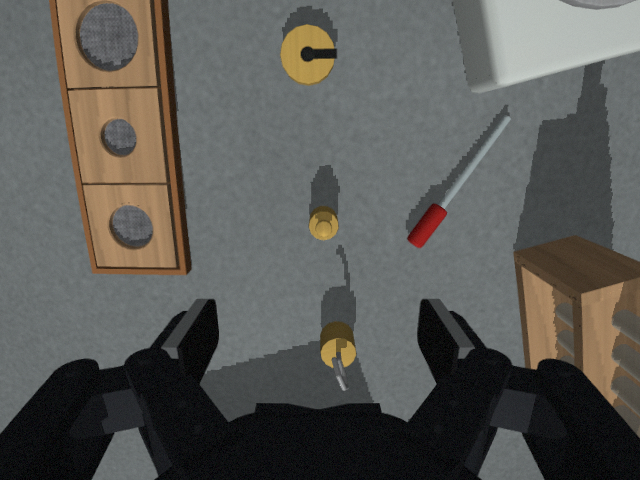

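The wrist view shows m100's knob at (323,228), within a pixel of the prediction. The tray wells are at left and the hooked mass at (338,350). Descending.

Emit:
move_arm --targets '[[[0.2,0.1,-0.7,0,-1],[0,0,-0.7,0,-1],[0,0,-0.7,0,-1],[0,0,-0.7,0,-1],[0,0,-0.7,0,-1],[0,0,-0.6,0,-1],[0,0,-0.5,0,-1],[0,0,-0.3,0,-1],[0,0,0,0,-1],[0,0,0,0,-1]]]'

```text
time: 3.05
eef_pos: [0.6447, -0.1281, 0.0097]
tcp_rot: [2.36, 2.073, 0.001]
force: [0.2, 0.1, 0.2]
gripper_width: 0.0853
gripper_force: 0.0
```

Run:
```python
from h import *
from scipy.spatial.transform import Rotation as R
o=bot.get_obs(); print(o['time'],o['eef_pos'],R.from_rotvec(o['tcp_rot']).as_matrix()[:,1:].round(3),o['force'])
```

```text
3.05 [ 0.64467217 -0.12813955  0.00973756] [[ 0.992  0.001]
 [-0.129  0.   ]
 [ 0.001 -1.   ]] [0.24297088 0.14926783 0.20762004]
```

Emit:
move_arm --targets '[[[0,0,-0.08,0,-0.4],[0,0,0,0,0],[0,0,0,0,0.3],[0,0,0,0,1],[0,0,0,0,1],[0,0,0,0,1],[0,0,0,0,1],[0,0,0,0,1]]]' --squeeze 40

```text
time: 3.85
eef_pos: [0.6445, -0.1282, 0.0074]
tcp_rot: [2.36, 2.073, 0.0]
force: [-1.3, -0.3, 5.2]
gripper_width: 0.0223
gripper_force: 39.4
```

Emit:
move_arm --targets '[[[0,0,0.5,0,1],[0,0,0.8,0,1],[0,0,0.7,0,1],[0,0,0,0,1]]]'

```text
time: 4.25
eef_pos: [0.6469, -0.1282, 0.0707]
tcp_rot: [2.357, 2.071, 0.006]
force: [0.7, -0.4, -1.0]
gripper_width: 0.022
gripper_force: 39.3
```

Run:
```python
from h import *
c=cam('wrist'); save('w1.png',c['img'][150:450,100:540]); print(bot.get_obs()['eef_pos'])
c=cam('scene'); p=proj(c,[.645,-.128,.07])[0].astype(int); print(p); save('s1.png',cv2.resize(c['img'][p[1]-60:p[1]+60,p[0]-70:p[0]+70],None,fx=4,fy=4))
```

```text
[ 0.64563364 -0.12835664  0.06886255]
[226 267]
```

View pics/s1.png

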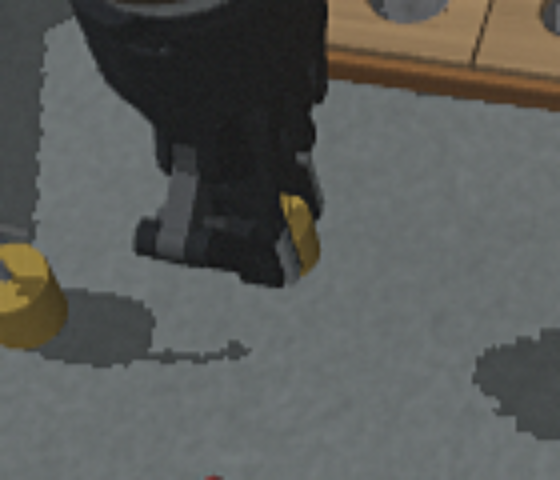

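View pics/w1.png

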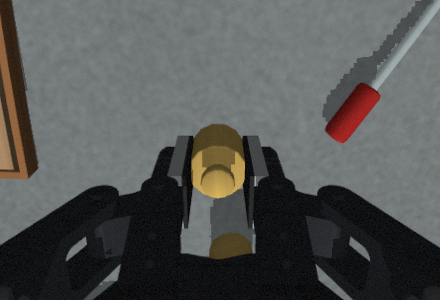

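Run:
```python
from h import *
c=cam('wrist'); e=bot.get_obs()['eef_pos']; print(e)
print('knob',ray(c,[(318,331)],e[2]-.0074+.033)); 
hsv=cv2.cvtColor(c['img'],cv2.COLOR_RGB2HSV); m=cv2.inRange(hsv,(18,110,40),(34,255,255))
n,L,st,ce=cv2.connectedComponentsWithStats(m); print([ (s.tolist(),q.round(1).tolist()) for s,q in zip(st,ce) if s[4]>60])
print('tcp',proj(c,[e,e+[0,.011,.0],e+[0,0,.03],e+[0,.011,.03]]).round(1).tolist())
```

```text
[ 0.64365414 -0.12846702  0.06640602]
knob [[ 0.64511344 -0.12723755  0.09200602]]
[([0, 0, 640, 480, 299259], [320.0, 240.9]), ([250, 0, 80, 68, 3708], [287.5, 31.5]), ([291, 274, 54, 74, 3330], [317.4, 311.1]), ([314, 386, 42, 23, 709], [333.0, 396.9])]
tcp [[315.1, 303.5], [311.9, 281.8], [314.6, 340.5], [310.7, 315.0]]
```

m100 is held and centred on the TCP to about 1.5 mm. Carrying it to well100.

Emit:
move_arm --targets '[[[-0.5,0.07,0,0,1],[-0.9,0.1,0,0,1],[-0.9,0.1,0,0,1],[-0.9,0.1,0,0,1],[-0.9,0.1,0,0,1],[-0.9,0.1,0,0,1],[-0.5,0,0,0,1],[0,0,-0.5,0,1],[0,0,-0.5,0,1],[0,0,0,0,1]]]'

```text
time: 5.4
eef_pos: [0.4781, -0.1107, 0.0342]
tcp_rot: [-2.357, -2.071, 0.002]
force: [-0.7, -0.2, -1.0]
gripper_width: 0.0217
gripper_force: 39.4
```

Run:
```python
from h import *
c=cam('wrist'); o=bot.get_obs(); e=o['eef_pos']; print(o['time'],e,o['gripper_width'])
print('want tcp .4775 -.1112; well px',proj(c,[.479,-.110,.016]),'mass bottom',proj(c,e+[.0015,.0012,-.0074]))
save('w2.png',c['img'][150:450,150:490])
```

```text
5.45 [ 0.478806   -0.1105335   0.03512087] 0.0220756263574579
want tcp .4775 -.1112; well px [[318.52639344 285.90322419]] mass bottom [[321.03806916 294.64687533]]
```

View pics/w2.png

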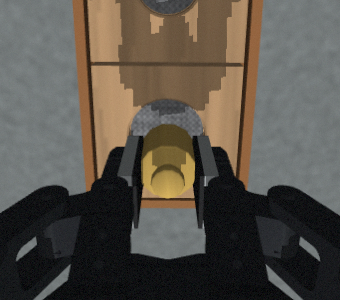

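Above well100: the recess spans columns 132–205 in the crop and the mass is centred at 168. Lowering.

Emit:
move_arm --targets '[[[-0.02,0,-0.2,0,1],[0,0,-0.2,0,1],[0,0,-0.1,0,1],[0,0,-0.05,0,1],[0,0,0,0,1]]]'

```text
time: 5.95
eef_pos: [0.4786, -0.111, 0.0203]
tcp_rot: [-2.36, -2.074, 0.0]
force: [0.0, -0.6, -1.5]
gripper_width: 0.0223
gripper_force: 39.4
```

Emit:
move_arm --targets '[[[0,0,-0.03,0,1],[0,0,0,0,1]]]'

```text
time: 6.15
eef_pos: [0.4788, -0.1112, 0.0197]
tcp_rot: [2.36, 2.073, 0.0]
force: [0.9, 0.9, -0.4]
gripper_width: 0.022
gripper_force: 39.4
```

Emit:
move_arm --targets '[[[0,0,-0.05,0,1],[0,0,-0.03,0,1],[0,0,0,0,1]]]'

```text
time: 6.45
eef_pos: [0.4788, -0.1112, 0.0174]
tcp_rot: [2.36, 2.073, -0.0]
force: [-0.5, -0.1, 2.2]
gripper_width: 0.0222
gripper_force: 39.8
```

Contact felt (2.2 N). Releasing, lifting and going to m50.

Emit:
move_arm --targets '[[[0,0,0,0,0.3],[0,0,0,0,-0.3],[0,0,0,0,-1],[0,0,0,0,-1],[0,0,0,0,-1],[0,0,0.6,0,-1],[0,0,0.9,0,-1],[0,0,0.9,0,-1],[0,0,0.9,0,-1],[0.5,0.7,0.5,0,-1]]]'

```text
time: 7.45
eef_pos: [0.4928, -0.0934, 0.1325]
tcp_rot: [2.364, 2.066, -0.003]
force: [1.0, -0.8, -0.8]
gripper_width: 0.0855
gripper_force: 0.0
```

Emit:
move_arm --targets '[[[0.7,0.95,0,0,-1],[0.7,0.95,0,0,-1],[0.7,0.95,0,0,-1],[0.7,0.95,0,0,-1],[0.7,0.95,0,0,-1],[0.7,0.95,0,0,-1],[0.7,0.95,0,0,-1],[0.4,0.7,0,0,-1],[0,0,0,0,-1],[0,0,0,0,-1]]]'

```text
time: 8.45
eef_pos: [0.6521, 0.1309, 0.1306]
tcp_rot: [-2.358, -2.075, 0.001]
force: [-0.2, -0.3, 0.1]
gripper_width: 0.0853
gripper_force: 0.0
```

```bash
cat > look.py <<'E'
from h import *
import sys
def look(P,z,lo=(18,110,40),hi=(34,255,255)):
    """wrist view: brass blob nearest the prediction, its centroid cast to mid height z"""
    c=cam('wrist'); o=bot.get_obs(); e=o['eef_pos']
    m=cv2.inRange(cv2.cvtColor(c['img'],cv2.COLOR_RGB2HSV),lo,hi)
    n,L,st,ce=cv2.connectedComponentsWithStats(cv2.morphologyEx(m,cv2.MORPH_CLOSE,np.ones((3,3))))
    p=proj(c,[*P,z])[0]; i=min([j for j in range(1,n) if st[j][4]>80],key=lambda j:np.hypot(*(ce[j]-p)))
    Q=ray(c,ce[i],z)[0]; print('t',o['time'],'tcp',e.round(4),'pred px',p.round(),'px',ce[i].round(1),st[i][2:],'pos',Q.round(4),'go units',((Q-e)[:2]/.03).round(2)); return c
E
python3 - <<'E'
from look import *
c=look((.653,.130),.014)
c=cam('top'); save('t2.png',cv2.resize(c['img'][230:320,210:410],None,fx=3,fy=3,interpolation=2))
E
```

```text
t 8.5 tcp [0.6521 0.1295 0.1305] pred px [319. 235.] px [317.9 233.5] [ 24  28 543] pos [0.6526 0.1311 0.014 ] go units [0.02 0.05]
```

View pics/t2.png

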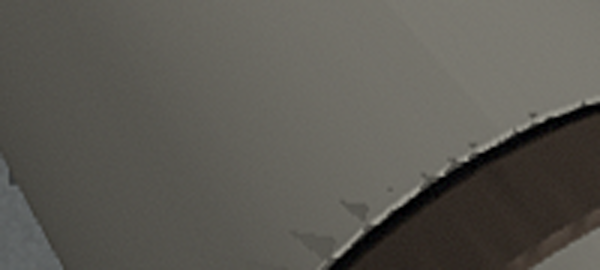

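The top view is blocked by the arm; I'll check m100 later. The wrist view finds m50 at (318,233), as predicted. Descending.

Emit:
move_arm --targets '[[[0,0.03,-0.7,0,-1],[0,0,-0.8,0,-1],[0,0,-0.8,0,-1],[0,0,-0.7,0,-1],[0,0,-0.5,0,-1],[0,0,-0.4,0,-1],[0,0,-0.17,0,-1],[0,0,0,0,-1],[0,0,0,0,-1]]]'

```text
time: 9.45
eef_pos: [0.6533, 0.1315, 0.0098]
tcp_rot: [2.36, 2.073, 0.002]
force: [0.5, 0.1, -0.1]
gripper_width: 0.0855
gripper_force: 0.0
```

Emit:
move_arm --targets '[[[0,0,0,0,-0.4],[0,0,0,0,0],[0,0,0,0,0.3],[0,0,0,0,0.5],[0,0,0,0,1],[0,0,0,0,1],[0,0,0,0,1],[0,0,0,0,1],[0,0,0,0,1]]]' --squeeze 30

```text
time: 10.35
eef_pos: [0.6528, 0.1313, 0.0093]
tcp_rot: [2.36, 2.074, 0.0]
force: [-1.1, -0.4, 3.9]
gripper_width: 0.0164
gripper_force: 29.3
```

Emit:
move_arm --targets '[[[0,0,0.5,0,1],[0,0,0.8,0,1],[0,0,0.7,0,1],[0,0,0,0,1],[0,0,0,0,1]]]'

```text
time: 10.85
eef_pos: [0.653, 0.1312, 0.0698]
tcp_rot: [2.36, 2.073, 0.002]
force: [-0.4, -0.9, -2.8]
gripper_width: 0.0159
gripper_force: 29.3
```

Run:
```python
from look import *
e=bot.get_obs()['eef_pos']; c=look(e[:2],e[2]+.010); save('w3.png',c['img'][150:450,150:490])
```

```text
t 10.9 tcp [0.6523 0.1309 0.0688] pred px [317. 315.] px [317.5 308.5] [  39   57 1854] pos [0.6538 0.1344 0.0798] go units [0.05 0.12]
```

View pics/w3.png

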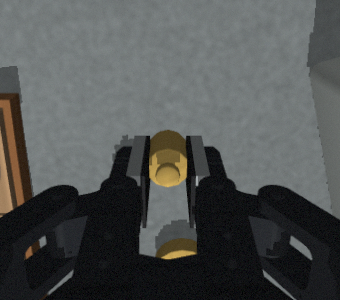

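m50 is held upright, knob at crop (168,177). Carrying it to well50.

Emit:
move_arm --targets '[[[-0.45,-0.45,0,0,1],[-0.8,-0.8,0,0,1],[-0.9,-0.9,0,0,1],[-0.9,-0.9,0,0,1],[-0.9,-0.9,0,0,1],[-0.9,-0.9,0,0,1],[-0.6,-0.7,0,0,1],[0,0,-0.5,0,1],[0,0,-0.5,0,1],[0,0,0,0,1]]]'

```text
time: 11.9
eef_pos: [0.4878, -0.0342, 0.0367]
tcp_rot: [-2.356, -2.073, 0.003]
force: [-0.5, 0.9, -0.1]
gripper_width: 0.016
gripper_force: 29.4
```

Run:
```python
from look import *
c=cam('wrist'); o=bot.get_obs(); e=o['eef_pos']; print(o['time'],e); print('go',((np.array([.4885,-.036,.0193])-e)/.03).round(2)); save('w4.png',c['img'][150:450,150:490])
```

```text
11.95 [ 0.48855169 -0.03365285  0.03755137]
go [-0.   -0.08 -0.61]
```

View pics/w4.png

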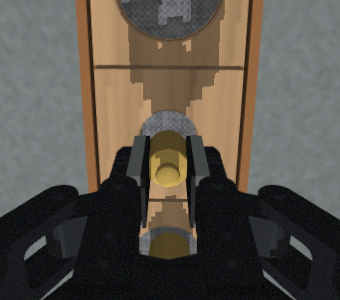

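m50 sits over the recess, columns 140–196 in the crop, and m100 shows in its well below. Lowering.

Emit:
move_arm --targets '[[[0,-0.06,-0.2,0,1],[0,0,-0.2,0,1],[0,0,-0.1,0,1],[0,0,-0.07,0,1],[0,0,0,0,1],[0,0,0,0,1]]]'

```text
time: 12.55
eef_pos: [0.4893, -0.037, 0.022]
tcp_rot: [2.36, 2.074, 0.0]
force: [0.5, -0.0, -0.9]
gripper_width: 0.0161
gripper_force: 29.4
```

Emit:
move_arm --targets '[[[0,0.03,-0.05,0,1],[0,0,-0.03,0,1],[0,0,0,0,1],[0,0,0,0,1]]]'

```text
time: 12.95
eef_pos: [0.4892, -0.0361, 0.0196]
tcp_rot: [2.36, 2.074, 0.0]
force: [-0.3, 0.5, -0.7]
gripper_width: 0.0162
gripper_force: 29.4
```

Emit:
move_arm --targets '[[[0,0,-0.03,0,1],[0,0,0,0,0.4],[0,0,0,0,-0.3],[0,0,0,0,-1],[0,0,0,0,-1],[0,0,0.3,0,-1],[0,0,0.8,0,-1],[0,0,0.9,0,-1],[0,0.3,0.9,0,-1],[0,0.7,0.6,0,-1]]]'

```text
time: 13.95
eef_pos: [0.4899, -0.0075, 0.1257]
tcp_rot: [2.362, 2.069, 0.001]
force: [-0.1, -0.3, -0.0]
gripper_width: 0.0853
gripper_force: 0.0
```

Emit:
move_arm --targets '[[[0.06,0.98,0,0,-1],[0.06,0.98,0,0,-1],[0.06,0.98,0,0,-1],[0.06,0.98,0,0,-1],[0.06,0.98,0,0,-1],[0.06,0.98,0,0,-1],[0.06,0.98,0,0,-1],[0.06,0.98,0,0,-1],[0.06,0.98,0,0,-1],[0.06,0.98,0,0,-1]]]'

```text
time: 14.95
eef_pos: [0.5071, 0.289, 0.1242]
tcp_rot: [2.36, 2.074, 0.0]
force: [-0.3, 0.3, 0.2]
gripper_width: 0.0852
gripper_force: 0.0
```

Emit:
move_arm --targets '[[[0,0.7,0,0,-1],[0,0.2,0,0,-1],[0,0,0,0,-1],[0,0,0,0,-1]]]'

```text
time: 15.35
eef_pos: [0.5074, 0.3133, 0.1235]
tcp_rot: [2.36, 2.072, -0.002]
force: [-0.1, 0.1, -1.5]
gripper_width: 0.0852
gripper_force: 0.0
```

Run:
```python
from look import *
c=look((.507,.315),.019)
c=cam('top'); save('t3.png',cv2.resize(c['img'][180:320,110:430],None,fx=2.5,fy=2.5,interpolation=2))
print(proj(c,[[.489,-.035,.039],[.479,-.11,.044]]))
```

```text
t 15.4 tcp [0.5075 0.3129 0.1234] pred px [316. 236.] px [314.9 232.9] [  46   50 1804] pos [0.5062 0.3176 0.019 ] go units [-0.04  0.15]
[[331.17401844 281.23285617]
 [374.84759483 286.64120476]]
```

View pics/t3.png

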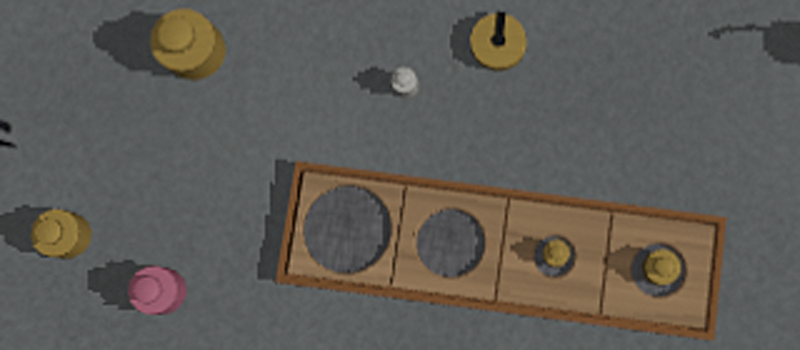

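m50 (555,252 in the crop) and m100 (660,265) stand centred in their wells. The wrist view finds m200 at (315,233). Descending.

Emit:
move_arm --targets '[[[-0.02,0.09,-0.7,0,-1],[0,0,-0.8,0,-1],[0,0,-0.8,0,-1],[0,0,-0.7,0,-1],[0,0,-0.5,0,-1],[0,0,-0.3,0,-1],[0,0,-0.05,0,-1],[0,0,0,0,-1],[0,0,0,0,-1]]]'

```text
time: 16.35
eef_pos: [0.5072, 0.3181, 0.0091]
tcp_rot: [2.36, 2.074, 0.003]
force: [0.3, 0.6, 0.4]
gripper_width: 0.0854
gripper_force: 0.0
```

Emit:
move_arm --targets '[[[0,0,0,0,-0.4],[0,0,0,0,-0.1],[0,0,0,0,0.1],[0,0,0,0,0.3],[0,0,0,0,1],[0,0,0,0,1],[0,0,0,0,1],[0,0,0,0,1],[0,0,0,0,1]]]' --squeeze 50

```text
time: 17.25
eef_pos: [0.5066, 0.3177, 0.0086]
tcp_rot: [2.36, 2.074, 0.0]
force: [-2.3, -1.5, 6.3]
gripper_width: 0.031
gripper_force: 49.1
```

Emit:
move_arm --targets '[[[0,0,0.5,0,1],[0,0,0.8,0,1],[0,0,0.7,0,1],[0,0,0,0,1],[0,0,0,0,1]]]'

```text
time: 17.75
eef_pos: [0.5068, 0.3174, 0.0684]
tcp_rot: [2.36, 2.073, 0.001]
force: [1.3, 1.0, -2.0]
gripper_width: 0.031
gripper_force: 49.8
```

Run:
```python
from look import *
e=bot.get_obs()['eef_pos']; c=look(e[:2],e[2]+.010); save('w5.png',c['img'][150:450,150:490])
```

```text
t 17.8 tcp [0.5063 0.3169 0.0676] pred px [317. 315.] px [317.4 314.4] [  76   95 5870] pos [0.5072 0.3177 0.0784] go units [0.03 0.03]
```

View pics/w5.png

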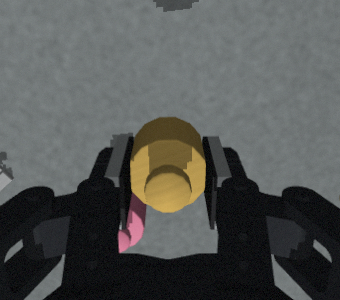

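m200 is held (knob at crop (168,187)). Carrying it to well200.

Emit:
move_arm --targets '[[[0,-0.5,0,0,1],[-0.03,-0.98,0,0,1],[-0.03,-0.98,0,0,1],[-0.03,-0.98,0,0,1],[-0.03,-0.98,0,0,1],[-0.03,-0.98,0,0,1],[-0.03,-0.98,0,0,1],[-0.03,-0.98,0,0,1],[-0.03,-0.98,0,0,1],[0,-0.6,0,0,1]]]'

```text
time: 18.8
eef_pos: [0.4976, 0.045, 0.0668]
tcp_rot: [-2.363, -2.069, 0.006]
force: [-0.5, 0.6, -2.3]
gripper_width: 0.0305
gripper_force: 49.8
```

Emit:
move_arm --targets '[[[0,-0.33,0,0,1],[0,0,0,0,1],[0,0,-0.5,0,1],[0,0,-0.5,0,1],[0,0,0,0,1],[0,0,0,0,1]]]'

```text
time: 19.4
eef_pos: [0.4984, 0.0407, 0.0371]
tcp_rot: [-2.356, -2.075, 0.002]
force: [0.4, -0.3, -2.5]
gripper_width: 0.0309
gripper_force: 49.9
```

Run:
```python
from look import *
c=cam('wrist'); o=bot.get_obs(); e=o['eef_pos']; print(o['time'],e); print('go',((np.array([.499,.0385,.0186])-e)/.03).round(2)); save('w6.png',c['img'][150:450,150:490])
```

```text
19.45 [0.49897745 0.0406253  0.03767349]
go [ 0.   -0.07 -0.64]
```

View pics/w6.png

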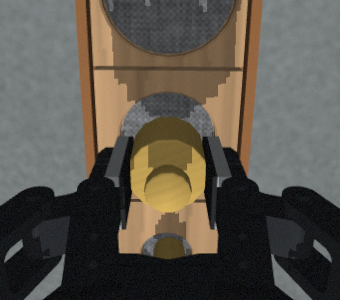

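m200 is over its recess (centre at column 168 in the crop). Lowering.

Emit:
move_arm --targets '[[[0,-0.06,-0.2,0,1],[0,0,-0.2,0,1],[0,0,-0.1,0,1],[0,0,-0.07,0,1],[0,0,0,0,1],[0,0,0,0,1]]]'

```text
time: 20.05
eef_pos: [0.4994, 0.0377, 0.0211]
tcp_rot: [-2.36, -2.074, -0.0]
force: [0.3, 0.8, -2.1]
gripper_width: 0.0306
gripper_force: 49.9
```

Emit:
move_arm --targets '[[[0,0,-0.03,0,1],[0,0,-0.03,0,1],[0,0,0,0,1],[0,0,0,0,1]]]'

```text
time: 20.45
eef_pos: [0.4994, 0.0377, 0.0193]
tcp_rot: [2.36, 2.074, 0.0]
force: [-0.7, 0.4, -2.6]
gripper_width: 0.0307
gripper_force: 49.9
```

Emit:
move_arm --targets '[[[0,0,-0.03,0,1],[0,0,0,0,1],[0,0,0,0,0.2],[0,0,0,0,-0.3],[0,0,0,0,-1],[0,0,0,0,-1],[0,0,0.3,0,-1],[0,0,0.8,0,-1],[0,0,0.9,0,-1],[0,0,0.9,0,-1]]]'

```text
time: 21.45
eef_pos: [0.4991, 0.038, 0.1066]
tcp_rot: [-2.359, -2.074, 0.0]
force: [-0.1, -0.1, -0.6]
gripper_width: 0.0852
gripper_force: 0.0
```

Emit:
move_arm --targets '[[[0.4,0.5,0.6,0,-1],[0.7,0.9,0,0,-1],[0.7,0.9,0,0,-1],[0.7,0.9,0,0,-1],[0.7,0.9,0,0,-1],[0.7,0.9,0,0,-1],[0.6,0.8,0,0,-1],[0.4,0.5,0,0,-1],[0,0,0,0,-1],[0,0,0,0,-1]]]'

```text
time: 22.45
eef_pos: [0.6458, 0.2267, 0.1233]
tcp_rot: [-2.359, -2.074, 0.001]
force: [0.5, -0.7, -0.2]
gripper_width: 0.0853
gripper_force: 0.0
```

Run:
```python
from look import *
c=look((.645,.2285),.027)
```

```text
t 22.5 tcp [0.6458 0.2257 0.1233] pred px [316. 239.] px [313.5 235. ] [  64   70 3524] pos [0.6438 0.232  0.027 ] go units [-0.07  0.21]
```

Emit:
move_arm --targets '[[[-0.03,0.12,-0.7,0,-1],[0,0,-0.8,0,-1],[0,0,-0.8,0,-1],[0,0,-0.6,0,-1],[0,0,-0.5,0,-1],[0,0,-0.3,0,-1],[0,0,0,0,-1],[0,0,0,0,-1]]]'

```text
time: 23.3
eef_pos: [0.6459, 0.2306, 0.0129]
tcp_rot: [2.36, 2.074, 0.001]
force: [0.9, 0.3, 0.3]
gripper_width: 0.0854
gripper_force: 0.0
```

Emit:
move_arm --targets '[[[0,0,0,0,-0.5],[0,0,0,0,-0.3],[0,0,0,0,-0.1],[0,0,0,0,0.1],[0,0,0,0,1],[0,0,0,0,1],[0,0,0,0,1],[0,0,0,0,1],[0,0,0,0,1]]]' --squeeze 70

```text
time: 24.2
eef_pos: [0.6447, 0.2309, 0.0134]
tcp_rot: [-2.359, -2.074, 0.001]
force: [-4.3, -0.8, 6.8]
gripper_width: 0.043
gripper_force: 71.2
```

Emit:
move_arm --targets '[[[0,0,0.4,0,1],[0,0,0.7,0,1],[0,0,0.6,0,1],[0,0,0.3,0,1],[0,0,0,0,1],[0,0,0,0,1]]]'

```text
time: 24.8
eef_pos: [0.6455, 0.23, 0.0725]
tcp_rot: [2.36, 2.073, 0.0]
force: [0.1, -0.3, -6.4]
gripper_width: 0.0423
gripper_force: 72.0
```

Run:
```python
from look import *
e=bot.get_obs()['eef_pos']; c=look(e[:2],e[2]+.014); save('w7.png',c['img'][150:450,150:490])
```

```text
t 24.85 tcp [0.6451 0.2297 0.0718] pred px [317. 320.] px [317.5 315.8] [  109   133 11198] pos [0.6461 0.2318 0.0865] go units [0.04 0.07]
```

View pics/w7.png

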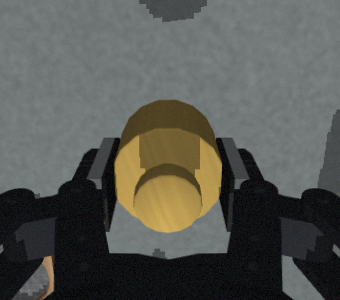

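m500 is held upright. Carrying it to well500.

Emit:
move_arm --targets '[[[-0.4,-0.35,0,0,1],[-0.8,-0.7,0,0,1],[-0.8,-0.7,0,0,1],[-0.8,-0.7,0,0,1],[-0.8,-0.7,0,0,1],[-0.6,-0.5,0,0,1],[-0.3,-0.25,0,0,1],[0,0,-0.4,0,1],[0,0,-0.4,0,1],[0,0,0,0,1]]]'

```text
time: 25.85
eef_pos: [0.51, 0.114, 0.0464]
tcp_rot: [-2.358, -2.073, 0.002]
force: [-0.8, -0.0, -5.6]
gripper_width: 0.0425
gripper_force: 72.5
```

Run:
```python
from look import *
o=bot.get_obs(); e=o['eef_pos']; print(o['time'],e); print('go',((np.array([.5095,.113,.0233])-e)/.03).round(2))
```

```text
25.85 [0.50995029 0.11399442 0.04636371]
go [-0.02 -0.03 -0.77]
```

Emit:
move_arm --targets '[[[0,-0.03,-0.2,0,1],[0,0,-0.2,0,1],[0,0,-0.15,0,1],[0,0,-0.1,0,1],[0,0,-0.05,0,1],[0,0,0,0,1],[0,0,0,0,1]]]'

```text
time: 26.55
eef_pos: [0.5106, 0.1124, 0.0275]
tcp_rot: [2.36, 2.074, 0.001]
force: [-0.3, -0.3, -5.1]
gripper_width: 0.0422
gripper_force: 72.5
```

Emit:
move_arm --targets '[[[0,0,-0.03,0,1],[0,0,0,0,1],[0,0,0,0,1]]]'

```text
time: 26.85
eef_pos: [0.5105, 0.1124, 0.0265]
tcp_rot: [2.36, 2.074, 0.0]
force: [-0.5, 0.6, -5.1]
gripper_width: 0.0425
gripper_force: 72.5
```

Emit:
move_arm --targets '[[[0,0,-0.06,0,1],[0,0,-0.03,0,1],[0,0,0,0,1],[0,0,0,0,1]]]'

```text
time: 27.25
eef_pos: [0.5104, 0.1124, 0.0236]
tcp_rot: [-2.36, -2.074, 0.0]
force: [-0.5, -0.3, -5.7]
gripper_width: 0.0422
gripper_force: 72.5
```

Emit:
move_arm --targets '[[[0,0,-0.03,0,1],[0,0,0,0,1],[0,0,0,0,1]]]'

```text
time: 27.55
eef_pos: [0.5106, 0.1124, 0.0234]
tcp_rot: [2.36, 2.073, 0.0]
force: [-2.4, -1.4, 5.4]
gripper_width: 0.0427
gripper_force: 73.6
```

On the felt (the force turned to +5.4 N). Releasing and backing off to where the top view is clear.

Emit:
move_arm --targets '[[[0,0,0,0,0],[0,0,0,0,-0.5],[0,0,0,0,-1],[0,0,0,0,-1],[0,0,0.3,0,-1],[0,0,0.8,0,-1],[0,0,0.9,0,-1],[0,0,0.9,0,-1],[0,0.5,0.9,0,-1],[0,0.9,0,0,-1]]]'

```text
time: 28.55
eef_pos: [0.5134, 0.1536, 0.1408]
tcp_rot: [2.361, 2.066, 0.007]
force: [1.2, 0.6, -0.2]
gripper_width: 0.0855
gripper_force: 0.0
```

Emit:
move_arm --targets '[[[0,0.95,0,0,-1],[0,0.95,0,0,-1],[0,0.95,0,0,-1],[0,0.95,0,0,-1],[0,0.95,0,0,-1],[0,0.5,0,0,-1],[0,0,0,0,-1],[0,0,0,0,-1]]]'

```text
time: 29.35
eef_pos: [0.5105, 0.3108, 0.1367]
tcp_rot: [2.359, 2.073, -0.002]
force: [-0.3, -1.1, 0.1]
gripper_width: 0.0853
gripper_force: 0.0
```

Run:
```python
from look import *
c=cam('top'); print(bot.get_obs()['time']); save('t4.png',cv2.resize(c['img'][180:320,150:470],None,fx=2.5,fy=2.5,interpolation=2))
```

```text
29.4
```

View pics/t4.png

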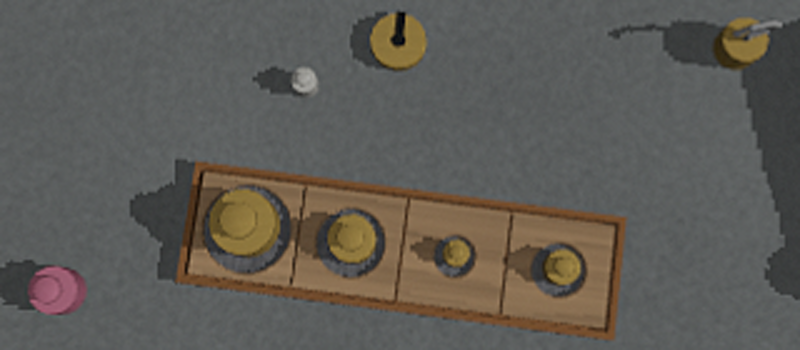

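All four masses stand in their own wells (crop 245,222; 351,238; 457,253; 562,266). The slotted disc and hooked mass are where they began.

```bash
python3 -c "
from station import bot
print(bot.close_job())"
```

```text
the job is handed in; nothing more can be done
None
```

I set all four knobbed masses down upright in their own wells and handed the job in at about 29 s; the final top view shows the hooked mass and the slotted disc where they began, and no verdict came back.

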